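# Line up the jars on the counter with a straightedge

### The job

Take the aluminium straightedge by its wooden handle and, with its upright front edge, push the three cream-lidded jars away from the robot into a straight row, each jar standing centred over the blue tape strip on the counter. Then draw the straightedge back and leave it standing flat on the counter, no longer touching the jars. Do not touch the cream-lidded jars with the gripper, do not tip them, and leave the silver-lidded jars where they are.

Things in the scene. Friction and masses are not known exactly. Their poses are not given: they have to be found in the camera images.
- straightedge: loose aluminium angle, 0.25 kg: base plate 260 mm along y, x -30 to +45 mm, 4 mm thick; on its front an upright blade, 30 mm high, its flat pushing face at x = +45 mm. Upright wooden handle at x = y = 0, 24 mm along x, 26 mm along y, top 75 mm up, free from 12 mm up; grip it across y, 55 mm up, about 40 N. Origin on the counter under the handle; x to the pushing face, y along the blade, z up
- tape_line: blue tape strip stuck flat on the counter (nothing to catch on), 280 mm along y, 25 mm wide along x, turned up to 6 degrees. Origin at its centre; x points square across it, away from the robot. A jar centred over the strip has its centre on the strip's long centre line, its near side 30 mm short of it. The jars start 35 to 80 mm short of that line, about 82 mm apart along it
- jar_1: one of the three preserve jars to line up: round glass jar with peach-coloured contents and a cream (pale yellow) screw lid, 60 mm across, 92 mm high, 0.2 kg; loose, standing on the counter on the robot's side of the blue strip. Origin at the centre of its underside; z up
- jar_2: one of the three preserve jars to line up: round glass jar with peach-coloured contents and a cream (pale yellow) screw lid, 60 mm across, 92 mm high, 0.2 kg; loose, standing on the counter on the robot's side of the blue strip. Origin at the centre of its underside; z up
- jar_3: one of the three preserve jars to line up: round glass jar with peach-coloured contents and a cream (pale yellow) screw lid, 60 mm across, 92 mm high, 0.2 kg; loose, standing on the counter on the robot's side of the blue strip. Origin at the centre of its underside; z up
- silver_jar_a: plum-coloured jar with a silver-grey screw lid, 70 mm across, 86 mm high, a bystander standing beyond the blue strip; to be left where it is. Origin at the centre of its underside
- silver_jar_b: amber-coloured jar with a silver-grey screw lid, 70 mm across, 86 mm high, a bystander standing beyond the blue strip; to be left where it is. Origin at the centre of its underside
Mind the look-alikes: they are no part of the job. What is shaped like the jar_2 but purple is not meant.

How it is judged:
On the way:
1. the straightedge, held in the fingers, pushes against a jar (contact force between the fingers and straightedge above 2 N and (contact force between straightedge and jar_1 above 0.2 N or contact force between straightedge and jar_2 above 0.2 N or contact force between straightedge and jar_3 above 0.2 N)), for 0.1 s.
At the end, for the whole second after the job is handed in: each cream-lidded jar stands upright (within 6 degrees) and at rest with its centre within 12 mm of the blue strip's long centre line and within the strip's length; the straightedge stands flat on the counter, at rest, touching no jar (x of jar_1 in the frame of tape_line between -0.012 and 0.012 m and y of jar_1 in the frame of tape_line between -0.14 and 0.14 m and angle between each of jar_1, jar_2, jar_3, straightedge's own z axis and vertical below 0.1 rad and height (world z) of each of jar_1, jar_2, jar_3, straightedge below 0.01 m and linear speed of each of jar_1, jar_2, jar_3, straightedge below 0.01 m/s and contact force between straightedge and jar_1 below 0.1 N and x of jar_2 in the frame of tape_line between -0.012 and 0.012 m and y of jar_2 in the frame of tape_line between -0.14 and 0.14 m and contact force between straightedge and jar_2 below 0.1 N and x of jar_3 in the frame of tape_line between -0.012 and 0.012 m and y of jar_3 in the frame of tape_line between -0.14 and 0.14 m and contact force between straightedge and jar_3 below 0.1 N).
It fails at once if the robot touches a cream-lidded jar (contact force between any of the fingers, the arm and jar_1 above 1 N or contact force between any of the fingers, the arm and jar_2 above 1 N or contact force between any of the fingers, the arm and jar_3 above 1 N).
It fails at once if a cream-lidded jar tips by more than 20 degrees (angle between any of jar_1, jar_2, jar_3's own z axis and vertical above 0.35 rad).
It fails at once if a silver-lidded jar is moved by more than 15 mm (distance of any of silver_jar_a, silver_jar_b from where it was at the start of the episode above 0.015 m).
It also fails if it takes over 40 s, if anything falls off the work surface, if the arm or the gripper's body presses on something with over 40 N, if the wrist force passes 120 N, or if a joint passes its speed limit or range.

### The arm

A 6-joint arm with a two-finger parallel gripper is mounted at the origin on a cart in front of the work surface, level with it; the furniture and walls round the work are solid. World frame = base frame: x ahead of the robot, y to its left, z up, the work surface at z = 0. Lengths are in m, angles in rad, forces in N, time in s.
With the tool pointing down it reaches from about 0.275 to 0.825 m from the base axis. Payload 4.9 kg.
Tool frame: the origin (TCP) lies on the centre line of the jaws, within the pads' length; the fingertips stand 14 mm ahead of it and the grasp point (between the pads) lies 5 mm behind it; z points along the fingers, y is the direction in which the jaws open and shut (so a half turn about z gives the same grasp; the last joint's range is limited). The gripper opens to 85 mm and grips with 20 to 120 N. Pads are 22 mm wide; open, the fingers measure 114 mm over their backs; the gripper's body (76 mm by 85 mm) begins 54 mm behind the grasp point. The pads swing forward as they close: fully open they stand 13 mm farther back than shut.
Start: joints at [-1.463, 0.326, -0.193, 1.052, 0, 1.437], TCP at [0.132, -0.534, 0.245] pointing down, gripper open.
Joint ranges: [-2.65, 2.65], [-0.97, 1.79], [-1.3, 1.35], [-1.93, 2.1], [-1.47, 1.37], [-3.14, 3.14]. Speed limits (rad/s): [2.57, 2.57, 3.14, 3.14, 3.14, 3.14].

### API

Orientations are given as a unit quaternion [x, y, z, w].
In Python, from workcell import get_obs, snapshot, hand_in gives the robot as it stands.
- The arm moves only by the tool jog_arm, never from a script. Its argument "moves" is a list of rows, each an object of numbers: "dx", "dy", "dz": the shift along the tool's x, y, z each as a share of 300 mm, from -1 to 1; "wx", "wy", "wz": the turn, a rotation vector about the tool's x, y, z each as a share of 180 degrees, from -1 to 1; "grip": the opening, from 0 (shut) to 1 (fully open). A call has 1 to 12 rows; each row is the pose to reach, as a shift and turn from the pose commanded when the call began, along the tool's axes at that moment, turning the shorter way round; what a row does not reach only later rows make up. A row lasts 1/10 s, in which the tool goes at most 50 mm and 8.59 degrees, less where a joint would pass 70% of its speed; a pose out of reach is approached as far as the arm can. A call with a number of a shift or a turn outside -1 to 1 is refused whole. A call with a gripper value outside its range is refused whole. The fingers move at their own pace and stop on an object; "grip_force" is the grip in N (left out, the last holds). Time passes only in rows, so rows that repeat a pose let the fingers close. It gives the time, the measured TCP pose, the force and the opening at its end, in the units of the state.
- get_obs(): the state, without advancing time (a new reading comes with each control period).
- snapshot(name): name is "scene" or "top"; returns a dict with "image" (384x512x3 uint8, red, green, blue), "K" (3x3 intrinsics, pixels), "pose" (4x4, takes a point from camera to world coordinates). Camera axes: x right, y down, z forward; pixel columns grow to the right and rows downward; lengths in m; the calibration is good to about 2 mm. A picture is of the moment at which its call begins. There is no depth.
- hand_in(): hands the job in, once; it reports no verdict.
The state is a dict: "clock": time; "joint_pos": joint angles; "qvel": joint speeds; "effort": joint torques, N m; "tool_pos": TCP position; "orientation": TCP orientation; "force": force on the tool from outside, world axes, zero at the start; "torque": the same for the moment, N m; "gripper_width": finger opening in m.
Only numpy, scipy, OpenCV 4.12 (cv2) and the standard library are available. Lean on these libraries where they do the work, as an engineer would, in place of code of your own. Each camera call takes 0.05 s, during which the arm holds its last target.

## Working session

There is one attempt and no reset: what is moved stays moved. The work goes in short steps, Python scripts to look and compute and a tool call to move; the robot and the scene stay as the last step left them, time stands still between calls to the robot, and variables do not carry over. Pictures are saved under pics/ and viewed, and the job is handed in when it is done.

Besides the shell and the picture viewer there is one more tool, called after "Emit:" in YAML: its name, and indented under it one key for each argument. jog_arm: Moves the arm, as the interface text tells. Shift numbers are shares of 300 mm and turn numbers shares of 180 degrees, none past 1 either way. Its arguments: {"type":"object","properties":{"moves":{"type":"array","items":{"type":"object","properties":{"dx":{"type":"number","minimum":-1,"maximum":1},"dy":{"type":"number","minimum":-1,"maximum":1},"dz":{"type":"number","minimum":-1,"maximum":1},"wx":{"type":"number","minimum":-1,"maximum":1},"wy":{"type":"number","minimum":-1,"maximum":1},"wz":{"type":"number","minimum":-1,"maximum":1},"grip":{"type":"number"}}}},"grip_force":{"type":"number"}},"required":["moves"]}

```bash
mkdir -p pics
cat > h.py <<'E'
import numpy as np, cv2
from workcell import get_obs, snapshot, hand_in
def snap(n,f):
    s=snapshot(n); cv2.imwrite('pics/%s.png'%f,s['image'][:,:,::-1]); np.savez('pics/%s.npz'%f,**{k:np.array(s[k]) for k in('image','K','pose')}); return s
def ray(s,px,z):
    K,P=np.array(s['K']),np.array(s['pose']); px=np.atleast_2d(px).astype(float)
    d=np.c_[px,np.ones(len(px))]@np.linalg.inv(K).T@P[:3,:3].T; o=P[:3,3]
    return o+d*((z-o[2])/d[:,2])[:,None]
E
python3 - <<'E'
from h import *
for n in('scene','top'):
    s=snap(n,n+'0'); print(n,np.round(s['K'],1).tolist(),np.round(s['pose'],3).tolist())
o=get_obs();print({k:np.round(v,3).tolist() for k,v in o.items()})
E
```

```text
scene [[359.9, 0.0, 254.0], [0.0, 359.9, 184.3], [0.0, 0.0, 1.0]] [[0.142, 0.747, -0.65, 1.242], [0.99, -0.095, 0.108, -0.065], [0.019, -0.658, -0.753, 0.784], [0.0, 0.0, 0.0, 1.0]]
top [[390.4, 0.0, 249.5], [0.0, 390.4, 196.3], [0.0, 0.0, 1.0]] [[-0.002, -0.997, 0.078, 0.549], [-1.0, 0.003, 0.014, 0.033], [-0.015, -0.078, -0.997, 0.873], [0.0, 0.0, 0.0, 1.0]]
{'clock': 0.1, 'joint_pos': [-1.463, 0.327, -0.193, 1.052, 0.0, 1.437], 'qvel': [0.0, -0.002, 0.001, -0.002, -0.001, -0.001], 'effort': [0.002, -44.424, 26.304, 0.008, -0.0, 0.0], 'tool_pos': [0.132, -0.533, 0.245], 'orientation': [0.993, 0.121, 0.0, -0.001], 'force': [0.66, 0.462, -1.069], 'torque': [0.035, -0.005, 0.002], 'gripper_width': 0.085}
```

View pics/scene0.png

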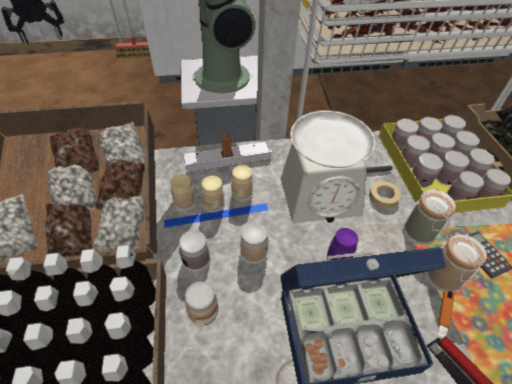

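View pics/top0.png

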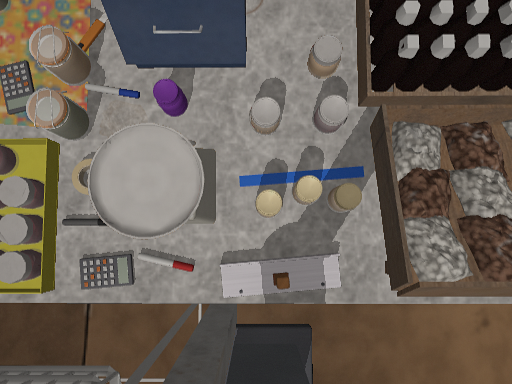

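The scene view has the three cream lids at about (182,185), (212,187) and (242,175), with the straightedge near (228,155). In the top view, the lids are at (268,203), (307,189) and (347,196). The right one is in shadow. The tape runs from (240,181) to (363,171), and the handle is at (282,281). Next I'll measure.

```bash
cat > m.py <<'E'
from h import *
def hsvm(im,lo,hi): return cv2.inRange(cv2.cvtColor(im,cv2.COLOR_RGB2HSV),lo,hi)
def comps(m,amin=60):
    n,l,st,c=cv2.connectedComponentsWithStats(m); return [(c[i],st[i],l==i) for i in range(1,n) if st[i,4]>=amin]
def tape(s):
    m=hsvm(s['image'],(105,150,60),(120,255,255)); m[:140]=0; m[:,:160]=0; m[:, 400:]=0
    m[240:]=0
    c=max(comps(m),key=lambda t:t[1][4]); ys,xs=np.where(c[2]); p=ray(s,np.c_[xs,ys],0)[:,:2]
    r=cv2.minAreaRect((p*1000).astype(np.float32)); b=cv2.boxPoints(r)
    return np.array(r[0])/1000,r,b,m
E
python3 - <<'E'
from m import *
for n in('top','scene'):
    s=dict(np.load('pics/%s0.npz'%n)); c,r,b,m=tape(s); print(n,c,r[1:],b.round(0).tolist())
s=dict(np.load('pics/top0.npz'));im=s['image']
cr=np.hstack([im[150:310,210:370]]);cv2.imwrite('pics/c1.png',cv2.resize(cr[:,:,::-1],None,fx=5,fy=3.75*5/3.75*0.74,interpolation=cv2.INTER_CUBIC))
s=dict(np.load('pics/scene0.npz'));im=s['image']
cv2.imwrite('pics/c2.png',cv2.resize(im[125:235,155:285,::-1],None,fx=5,fy=5,interpolation=cv2.INTER_CUBIC))
h=cv2.cvtColor(dict(np.load('pics/top0.npz'))['image'],cv2.COLOR_RGB2HSV)
for p in((268,203),(307,189),(347,193),(300,215),(282,281),(276,274)):print(p,h[p[1],p[0]])
E
```

```text
top [ 0.66204486 -0.07078418] ((23.73784065246582, 279.0071716308594), 4.405950546264648) [[639.0, 67.0], [661.0, -211.0], [685.0, -209.0], [663.0, 69.0]]
scene [ 0.66062524 -0.06933257] ((22.637651443481445, 275.96722412109375), 4.330534934997559) [[639.0, 67.0], [660.0, -208.0], [682.0, -206.0], [661.0, 69.0]]
(268, 203) [ 21  69 185]
(307, 189) [ 21  70 182]
(347, 193) [ 21  81 133]
(300, 215) [ 19  15 139]
(282, 281) [ 13 150  95]
(276, 274) [ 12 161  57]
```

View pics/c1.png

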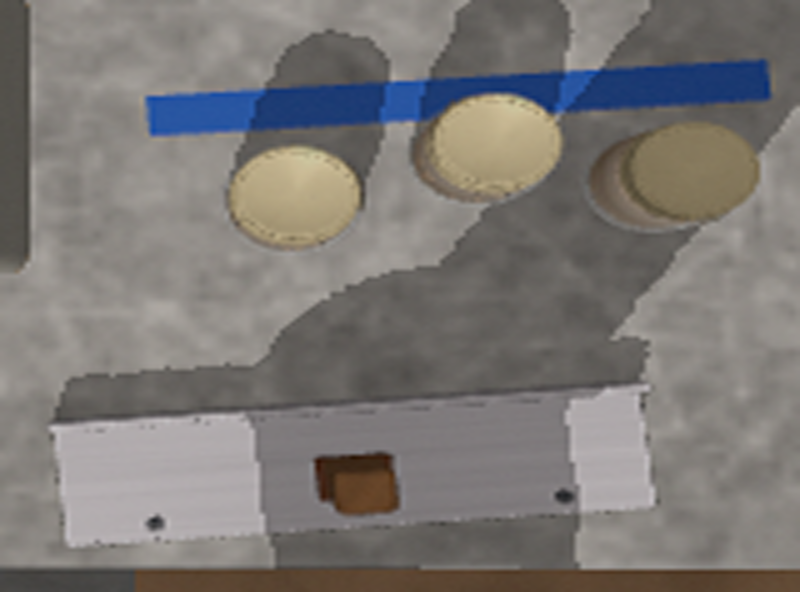

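View pics/c2.png

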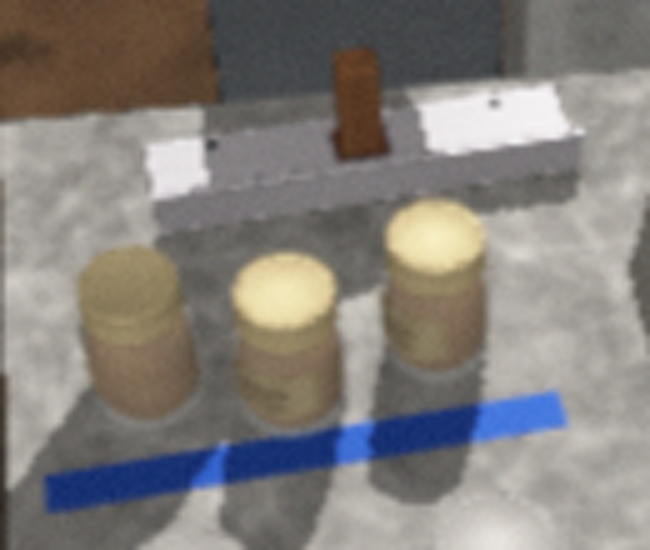

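Run:
```python
from m import *
s=dict(np.load('pics/top0.npz')); t=dict(np.load('pics/scene0.npz'))
T=np.array([.6615,-.0701]); a=np.radians(4.4); ux=np.array([np.cos(a),np.sin(a)]);uy=np.array([-ux[1],ux[0]])
f=lambda p:(p,((p-T)@ux).round(4),((p-T)@uy).round(4))
for p in((269,203),(309.2,188.6),(348.6,196.2)): print('top lid',f(ray(s,p,.092)[0,:2]))
# scene lids crop /5 +(155,125)
for p in((435,237),(285,290),(130,283)): print('scene lid',f(ray(t,np.array(p)/5+[155,125],.092)[0,:2]))
for p,z in(((221,264.9),.03),((339.6,254.3),.03),((223.6,297.3),0.002),((341,287),.002),((283.2,283.2),.075)): print('se top',ray(s,p,z)[0])
for p,z in(((150,192),.03),((580,138),.03),((158,228),0),((580,172),0),((357,52),.075)): print('se scene',ray(t,np.array(p)/5+[155,125],z)[0])
for i,p in(('a',(265,110)),('b',(332,108)),('c',(326,48))): print('silver',f(ray(s,p,.086)[0,:2]))
```

```text
top lid (array([0.59601051, 0.00503043]), np.float64(-0.0595), np.float64(0.0799))
top lid (array([ 0.62475244, -0.07573372]), np.float64(-0.0371), np.float64(-0.0028))
top lid (array([ 0.60924409, -0.15417573]), np.float64(-0.0586), np.float64(-0.0798))
scene lid (array([0.60043032, 0.00812686]), np.float64(-0.0549), np.float64(0.0827))
scene lid (array([ 0.62765024, -0.07229873]), np.float64(-0.0339), np.float64(0.0004))
scene lid (array([ 0.61295711, -0.15041653]), np.float64(-0.0546), np.float64(-0.0764))
se top [0.46733579 0.1062077  0.03      ]
se top [ 0.48968506 -0.14721757  0.03      ]
se top [0.39421155 0.10263698 0.002     ]
se top [ 0.41666444 -0.15486757  0.002     ]
se top [ 0.43518425 -0.02326913  0.075     ]
se scene [ 0.48655427 -0.14581949  0.03      ]
se scene [0.4726346  0.11131916 0.03      ]
se scene [ 0.48721947 -0.14484109  0.        ]
se scene [0.47174274 0.11313084 0.        ]
se scene [ 0.43008134 -0.01787848  0.075     ]
silver (array([0.78806541, 0.01199466]), np.float64(0.1325), np.float64(0.0721))
silver (array([ 0.79143004, -0.12551565]), np.float64(0.1253), np.float64(-0.0652))
silver (array([ 0.91885545, -0.11537017]), np.float64(0.2531), np.float64(-0.0649))
```

Emit:
jog_arm:
  moves:
    - {"dx": 0.69, "dy": -0.7, "wz": -0.475}
    - {"dx": 0.69, "dy": -0.7, "wz": -0.475}
    - {"dx": 0.69, "dy": -0.7, "wz": -0.475}
    - {"dx": 0.69, "dy": -0.7, "wz": -0.475}
    - {"dx": 0.69, "dy": -0.7, "wz": -0.475}
    - {"dx": 0.69, "dy": -0.7, "wz": -0.475}
    - {"dx": 0.69, "dy": -0.7, "wz": -0.475}
    - {"dx": 0.69, "dy": -0.7, "wz": -0.475}
    - {"dx": 0.69, "dy": -0.7, "wz": -0.475}
    - {"dx": 0.69, "dy": -0.7, "wz": -0.475}
    - {"dx": 0.69, "dy": -0.7, "wz": -0.475}
  grip_force: 40

```text
invalid input
```

```bash
cat >> h.py <<'E'
from scipy.spatial.transform import Rotation as R
def plan(xyz,yawdeg):
    # tool down, tool x at world yaw
    o=get_obs(); Rc=R.from_quat(o['orientation']); p=np.array(o['tool_pos'])
    Rt=R.from_euler('z',yawdeg,degrees=True)*R.from_quat([1,0,0,0])
    print('pos',p.round(4),'yaw',np.degrees(np.arctan2(*Rc.as_matrix()[1::-1,0])).round(2),'q',np.round(o['joint_pos'],3),'t',o['clock'],'F',np.round(o['force'],1),'w',round(float(o['gripper_width']),4))
    print('shift',(Rc.inv().apply(np.array(xyz)-p)/.3).round(4),'turn',((Rc.inv()*Rt).as_rotvec()/np.pi).round(4))
E
python3 - <<'E'
from h import *
plan([.434,-.0225,.16],184.9)
E
```

```text
pos [ 0.1317 -0.5335  0.2446] yaw 13.85 q [-1.463  0.327 -0.193  1.052  0.     1.437] t 0.1 F [ 0.7  0.5 -1.1] w 0.085
shift [ 1.3863 -1.412   0.2844] turn [ 1.000e-04 -7.000e-04 -9.503e-01]
```

Emit:
jog_arm:
  moves:
    - {"dx": 0.69, "dy": -0.7, "dz": 0, "wx": 0, "wy": 0, "wz": -0.475, "grip": 1}
    - {"dx": 0.69, "dy": -0.7, "dz": 0, "wx": 0, "wy": 0, "wz": -0.475, "grip": 1}
    - {"dx": 0.69, "dy": -0.7, "dz": 0, "wx": 0, "wy": 0, "wz": -0.475, "grip": 1}
    - {"dx": 0.69, "dy": -0.7, "dz": 0, "wx": 0, "wy": 0, "wz": -0.475, "grip": 1}
    - {"dx": 0.69, "dy": -0.7, "dz": 0, "wx": 0, "wy": 0, "wz": -0.475, "grip": 1}
    - {"dx": 0.69, "dy": -0.7, "dz": 0, "wx": 0, "wy": 0, "wz": -0.475, "grip": 1}
    - {"dx": 0.69, "dy": -0.7, "dz": 0, "wx": 0, "wy": 0, "wz": -0.475, "grip": 1}
    - {"dx": 0.69, "dy": -0.7, "dz": 0, "wx": 0, "wy": 0, "wz": -0.475, "grip": 1}
    - {"dx": 0.69, "dy": -0.7, "dz": 0, "wx": 0, "wy": 0, "wz": -0.475, "grip": 1}
    - {"dx": 0.69, "dy": -0.7, "dz": 0, "wx": 0, "wy": 0, "wz": -0.475, "grip": 1}
    - {"dx": 0.69, "dy": -0.7, "dz": 0, "wx": 0, "wy": 0, "wz": -0.475, "grip": 1}
  grip_force: 40

```text
clock: 1.2
tool_pos: [0.2823, -0.2803, 0.2451]
orientation: [0.647, 0.762, 0.0, -0.0]
force: [0.8, -0.4, 0.3]
gripper_width: 0.0853
```

Run:
```python
from h import *
plan([.434,-.0225,.16],184.9)
```

```text
pos [ 0.2823 -0.2803  0.2451] yaw 99.35 q [-0.968  0.042 -0.548  0.981 -0.     0.44 ] t 1.2 F [ 0.8 -0.4  0.3] w 0.0853
shift [0.7655 0.6386 0.2838] turn [ 0.000e+00 -2.000e-04 -4.753e-01]
```

Emit:
jog_arm:
  moves:
    - {"dx": 0.766, "dy": 0.638, "dz": 0.28, "wx": 0, "wy": 0, "wz": -0.475, "grip": 1}
    - {"dx": 0.766, "dy": 0.638, "dz": 0.28, "wx": 0, "wy": 0, "wz": -0.475, "grip": 1}
    - {"dx": 0.766, "dy": 0.638, "dz": 0.28, "wx": 0, "wy": 0, "wz": -0.475, "grip": 1}
    - {"dx": 0.766, "dy": 0.638, "dz": 0.28, "wx": 0, "wy": 0, "wz": -0.475, "grip": 1}
    - {"dx": 0.766, "dy": 0.638, "dz": 0.28, "wx": 0, "wy": 0, "wz": -0.475, "grip": 1}
    - {"dx": 0.766, "dy": 0.638, "dz": 0.28, "wx": 0, "wy": 0, "wz": -0.475, "grip": 1}
    - {"dx": 0.766, "dy": 0.638, "dz": 0.28, "wx": 0, "wy": 0, "wz": -0.475, "grip": 1}
    - {"dx": 0.766, "dy": 0.638, "dz": 0.28, "wx": 0, "wy": 0, "wz": -0.475, "grip": 1}
    - {"dx": 0.766, "dy": 0.638, "dz": 0.28, "wx": 0, "wy": 0, "wz": -0.475, "grip": 1}
    - {"dx": 0.766, "dy": 0.638, "dz": 0.28, "wx": 0, "wy": 0, "wz": -0.475, "grip": 1}
    - {"dx": 0.766, "dy": 0.638, "dz": 0.28, "wx": 0, "wy": 0, "wz": -0.475, "grip": 1}

```text
clock: 2.3
tool_pos: [0.4337, -0.0226, 0.1611]
orientation: [-0.041, 0.999, 0.0, -0.0]
force: [0.5, 0.2, 0.3]
gripper_width: 0.0851
```

Run:
```python
from h import *
s=snap('scene','scene1')
plan([.434,-.0225,.051],184.9)
cv2.imwrite('pics/c3.png',cv2.resize(s['image'][75:235,140:300,::-1],None,fx=3.7,fy=3.7,interpolation=cv2.INTER_CUBIC))
```

```text
pos [ 0.4338 -0.0227  0.1611] yaw -175.43 q [-0.223  0.199 -0.604  0.768 -0.    -0.302] t 2.35 F [-0.  -0.5 -0.6] w 0.0852
shift [-0.001   0.0005  0.3671] turn [ 0.     -0.0001 -0.0019]
```

View pics/c3.png

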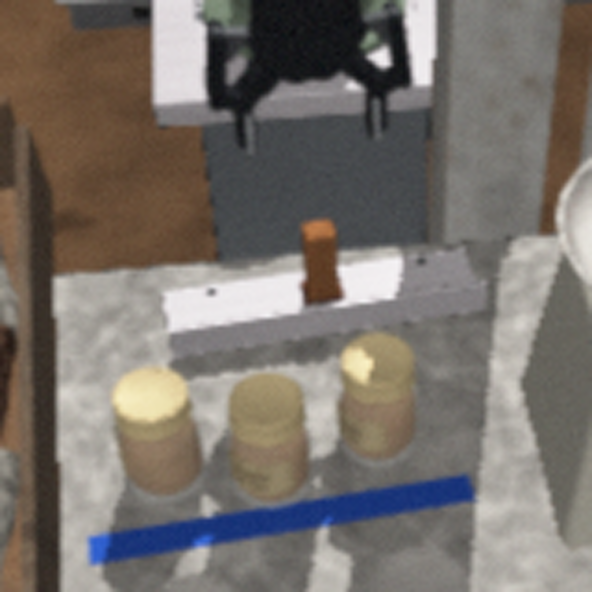

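The fingers straddle the handle, which shows at about (318,260) in the crop. I'll go down and grip.

Emit:
jog_arm:
  moves:
    - {"dx": 0, "dy": 0, "dz": 0.12, "wx": 0, "wy": 0, "wz": -0.002, "grip": 1}
    - {"dx": 0, "dy": 0, "dz": 0.24, "wx": 0, "wy": 0, "wz": -0.002, "grip": 1}
    - {"dx": 0, "dy": 0, "dz": 0.33, "wx": 0, "wy": 0, "wz": -0.002, "grip": 1}
    - {"dx": 0, "dy": 0, "dz": 0.367, "wx": 0, "wy": 0, "wz": -0.002, "grip": 1}
    - {"dx": 0, "dy": 0, "dz": 0.367, "wx": 0, "wy": 0, "wz": -0.002, "grip": 0.5}
    - {"dx": 0, "dy": 0, "dz": 0.367, "wx": 0, "wy": 0, "wz": -0.002, "grip": 0}
    - {"dx": 0, "dy": 0, "dz": 0.367, "wx": 0, "wy": 0, "wz": -0.002, "grip": 0}
    - {"dx": 0, "dy": 0, "dz": 0.367, "wx": 0, "wy": 0, "wz": -0.002, "grip": 0}
    - {"dx": 0, "dy": 0, "dz": 0.367, "wx": 0, "wy": 0, "wz": -0.002, "grip": 0}
    - {"dx": 0, "dy": 0, "dz": 0.367, "wx": 0, "wy": 0, "wz": -0.002, "grip": 0}
  grip_force: 40

```text
clock: 3.35
tool_pos: [0.4348, -0.0228, 0.0522]
orientation: [-0.045, 0.999, -0.0, 0.001]
force: [-0.7, 1.3, 7.2]
gripper_width: 0.0255
```

Run:
```python
from h import *
s=snap('scene','scene2')
plan([.434,-.0225,.051],184.9)
cv2.imwrite('pics/c4.png',cv2.resize(s['image'][75:235,140:300,::-1],None,fx=3.7,fy=3.7,interpolation=cv2.INTER_CUBIC))
s=snap('top','top2')
cv2.imwrite('pics/c5.png',cv2.resize(s['image'][150:310,210:370,::-1],None,fx=3.7,fy=3.7,interpolation=cv2.INTER_CUBIC))
```

```text
pos [ 0.4349 -0.0228  0.0522] yaw -174.81 q [-0.222  0.368 -0.73   0.471  0.    -0.313] t 3.4 F [-1.3  0.1  5.5] w 0.0256
shift [0.0028 0.0011 0.0039] turn [-0.0001  0.0007  0.0016]
```

View pics/c4.png

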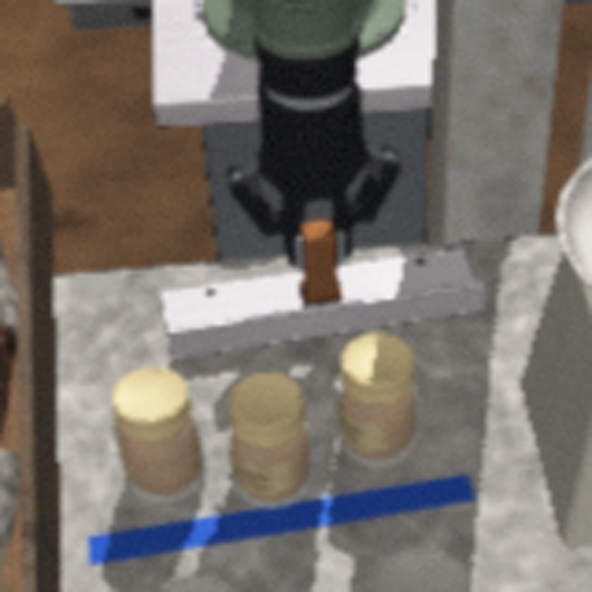

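View pics/c5.png

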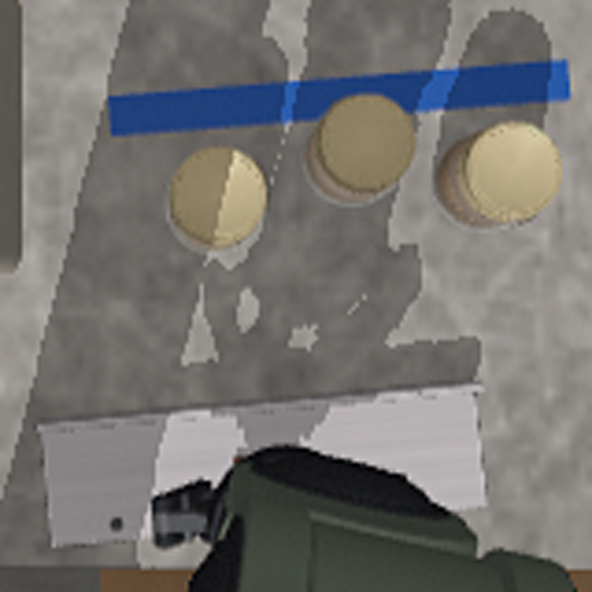

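Run:
```python
from h import *
plan([.517,-.081,.052],184.5)
s=dict(np.load('pics/top2.npz'))
a=ray(s,np.array([[38,427],[482,386]])/3.7+[210,150],.03);print(a, np.degrees(np.arctan2(a[1,0]-a[0,0],a[0,1]-a[1,1])))
```

```text
pos [ 0.4348 -0.0228  0.0522] yaw -174.81 q [-0.222  0.368 -0.73   0.471  0.    -0.313] t 3.45 F [-1.5 -0.2  7.6] w 0.0254
shift [-0.2552 -0.218   0.0012] turn [-0.0001  0.0007  0.0038]
[[ 0.46626598  0.10776661  0.03      ]
 [ 0.48963276 -0.14864302  0.03      ]] 5.207020677093813
```

Emit:
jog_arm:
  moves:
    - {"dx": -0.03, "dy": -0.026, "dz": 0, "wx": 0, "wy": 0, "wz": 0.004, "grip": 0}
    - {"dx": -0.06, "dy": -0.052, "dz": 0, "wx": 0, "wy": 0, "wz": 0.004, "grip": 0}
    - {"dx": -0.09, "dy": -0.08, "dz": 0, "wx": 0, "wy": 0, "wz": 0.004, "grip": 0}
    - {"dx": -0.12, "dy": -0.105, "dz": 0, "wx": 0, "wy": 0, "wz": 0.004, "grip": 0}
    - {"dx": -0.15, "dy": -0.13, "dz": 0, "wx": 0, "wy": 0, "wz": 0.004, "grip": 0}
    - {"dx": -0.18, "dy": -0.155, "dz": 0, "wx": 0, "wy": 0, "wz": 0.004, "grip": 0}
    - {"dx": -0.21, "dy": -0.18, "dz": 0, "wx": 0, "wy": 0, "wz": 0.004, "grip": 0}
    - {"dx": -0.235, "dy": -0.2, "dz": 0, "wx": 0, "wy": 0, "wz": 0.004, "grip": 0}
    - {"dx": -0.25, "dy": -0.218, "dz": 0, "wx": 0, "wy": 0, "wz": 0.004, "grip": 0}
    - {"dx": -0.25, "dy": -0.218, "dz": 0, "wx": 0, "wy": 0, "wz": 0.004, "grip": 0}

```text
clock: 4.45
tool_pos: [0.5145, -0.0803, 0.0521]
orientation: [-0.039, 0.999, 0.001, 0.0]
force: [-3.2, 1.9, 8.4]
gripper_width: 0.0256
```

Run:
```python
from h import *
s=snap('top','top3')
plan([.5867,-.0759,.052],184.4)
cv2.imwrite('pics/c6.png',cv2.resize(s['image'][150:310,210:370,::-1],None,fx=3.7,fy=3.7,interpolation=cv2.INTER_CUBIC))
s=snap('scene','scene3')
cv2.imwrite('pics/c7.png',cv2.resize(s['image'][105:235,145:295,::-1],None,fx=4.5,fy=4.5,interpolation=cv2.INTER_CUBIC))
```

```text
pos [ 0.5145 -0.0803  0.0521] yaw -175.5 q [-0.298  0.489 -0.51   0.572  0.002 -0.376] t 4.5 F [-2.5  2.   7.8] w 0.0257
shift [-0.241  -0.0042  0.0004] turn [0.0006 0.0001 0.0006]
```

View pics/c6.png

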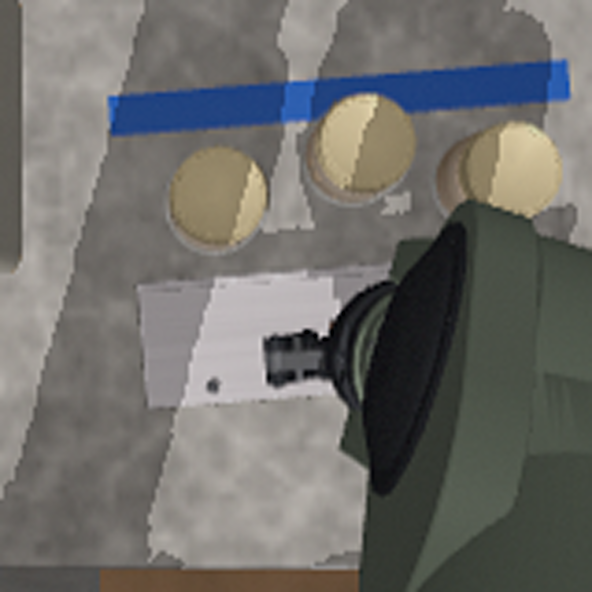

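View pics/c7.png

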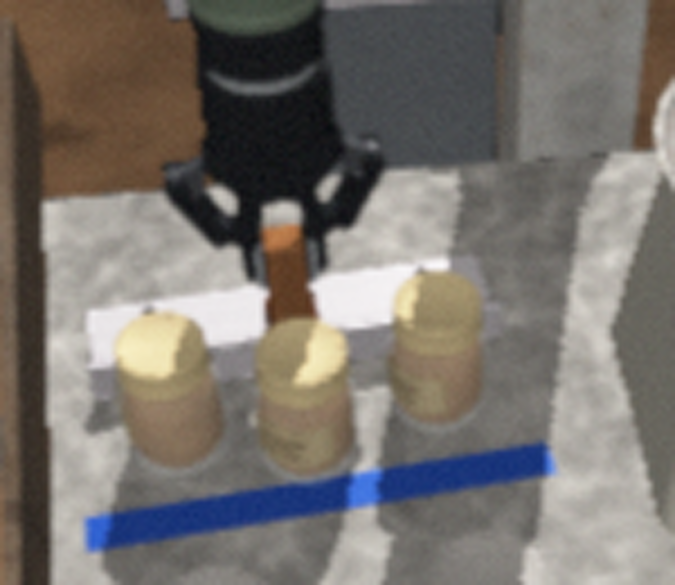

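Run:
```python
from h import *
s=dict(np.load('pics/top3.npz'))
T=np.array([.6615,-.0701]); a=np.radians(4.4); ux=np.array([np.cos(a),np.sin(a)]);uy=np.array([-ux[1],ux[0]])
for p in ([138,287],[300,273],[385,265]):
    w=ray(s,np.array(p)/3.7+[210,150],.03)[0,:2]; print(w,(w-T)@ux,(w-T)@uy)
w=np.array([.5145,-.0803]);print((w-T)@ux,(w-T)@uy)
```

```text
[0.5468843  0.04983045] -0.1050769561390952 0.1283701952043269
[ 0.55485467 -0.04441456] -0.10436045893964573 0.03379146575596038
[ 0.55941067 -0.09380361] -0.10360696164387842 -0.015801558962070215
-0.14734928866425084 0.0011077590619277549
```

Emit:
jog_arm:
  moves:
    - {"dx": -0.02, "dy": 0, "dz": 0, "wx": 0, "wy": 0, "wz": 0, "grip": 0}
    - {"dx": -0.04, "dy": 0, "dz": 0, "wx": 0, "wy": 0, "wz": 0, "grip": 0}
    - {"dx": -0.06, "dy": 0, "dz": 0, "wx": 0, "wy": 0, "wz": 0, "grip": 0}
    - {"dx": -0.08, "dy": 0, "dz": 0, "wx": 0, "wy": 0, "wz": 0, "grip": 0}
    - {"dx": -0.1, "dy": 0, "dz": 0, "wx": 0, "wy": 0, "wz": 0, "grip": 0}
    - {"dx": -0.115, "dy": 0, "dz": 0, "wx": 0, "wy": 0, "wz": 0, "grip": 0}
    - {"dx": -0.13, "dy": 0, "dz": 0, "wx": 0, "wy": 0, "wz": 0, "grip": 0}
    - {"dx": -0.145, "dy": 0, "dz": 0, "wx": 0, "wy": 0, "wz": 0, "grip": 0}
    - {"dx": -0.16, "dy": 0, "dz": 0, "wx": 0, "wy": 0, "wz": 0, "grip": 0}
    - {"dx": -0.175, "dy": 0, "dz": 0, "wx": 0, "wy": 0, "wz": 0, "grip": 0}
    - {"dx": -0.19, "dy": 0, "dz": 0, "wx": 0, "wy": 0, "wz": 0, "grip": 0}
    - {"dx": -0.19, "dy": 0, "dz": 0, "wx": 0, "wy": 0, "wz": 0, "grip": 0}

```text
clock: 5.75
tool_pos: [0.5663, -0.0767, 0.0522]
orientation: [-0.039, 0.999, -0.0, -0.005]
force: [-15.8, -1.3, 21.7]
gripper_width: 0.0257
```

Run:
```python
from h import *
s=snap('top','top4')
plan([.5867,-.0759,.052],184.4)
cv2.imwrite('pics/c8.png',cv2.resize(s['image'][150:310,210:370,::-1],None,fx=3.7,fy=3.7,interpolation=cv2.INTER_CUBIC))
s=snap('scene','scene4')
cv2.imwrite('pics/c9.png',cv2.resize(s['image'][105:235,145:295,::-1],None,fx=4.5,fy=4.5,interpolation=cv2.INTER_CUBIC))
```

```text
pos [ 0.5663 -0.0767  0.0522] yaw -175.57 q [-0.262  0.566 -0.362  0.651 -0.004 -0.339] t 5.8 F [-16.8  -1.2  20.7] w 0.0255
shift [-0.068  -0.0027  0.0002] turn [-0.0002 -0.0029  0.0002]
```

View pics/c8.png

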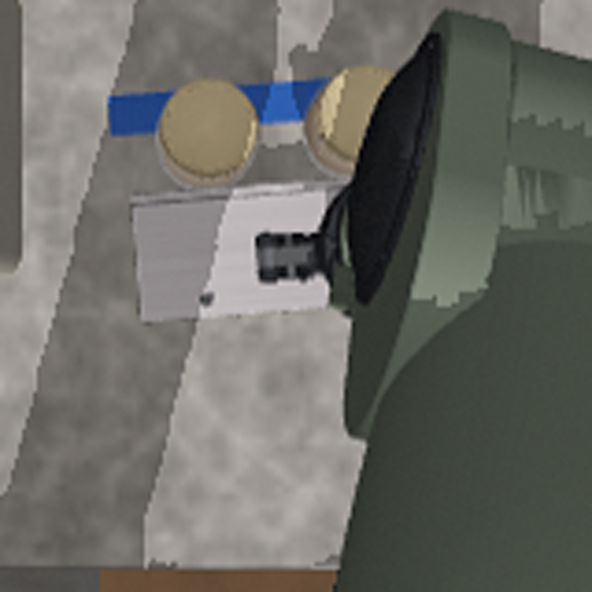

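View pics/c9.png

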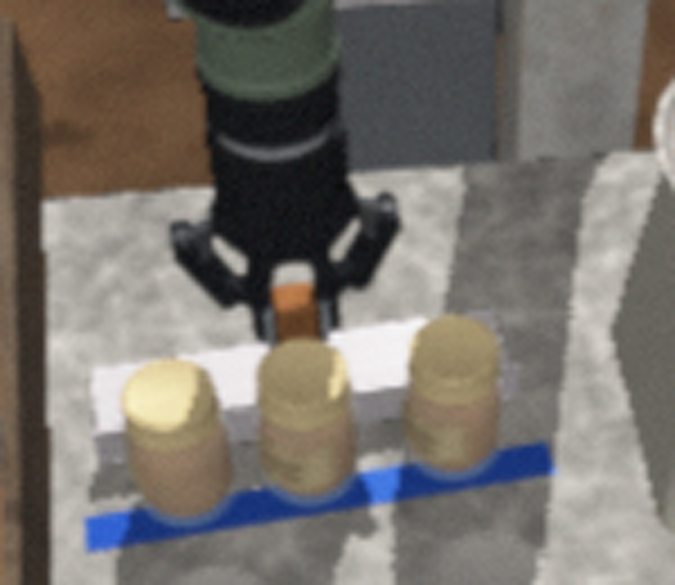

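Run:
```python
from m import *
s=dict(np.load('pics/top4.npz'));t=dict(np.load('pics/scene4.npz'))
a=np.radians(4.4); ux=np.array([np.cos(a),np.sin(a)]);uy=np.array([-ux[1],ux[0]])
def f(s,px,z,T):
    w=ray(s,px,z)[0,:2]; return w.round(4),((w-T)@ux).round(4),((w-T)@uy).round(4)
print(f(s,np.array([208,130])/3.7+[210,150],.092,[.662,-.0708]))
for p in([133,196],[335,181]): print(f(s,np.array(p)/3.7+[210,150],.03,[.662,-.0708]))
for p in([454,347],[307,372],[171,395]): print(f(t,np.array(p)/4.5+[145,105],.092,[.6606,-.0693]))
w=np.array([.5663,-.0767]);print((w-[.6615,-.0701])@ux)
```

```text
(array([0.632 , 0.0104]), np.float64(-0.0237), np.float64(0.0833))
(array([0.6   , 0.0527]), np.float64(-0.0524), np.float64(0.1279))
(array([ 0.6084, -0.0654]), np.float64(-0.053), np.float64(0.0095))
(array([0.6355, 0.0139]), np.float64(-0.0186), np.float64(0.0849))
(array([ 0.6437, -0.0703]), np.float64(-0.0169), np.float64(0.0003))
(array([ 0.651 , -0.1459]), np.float64(-0.0154), np.float64(-0.0756))
-0.09542576759763977
```

Emit:
jog_arm:
  moves:
    - {"dx": -0.008, "dy": 0, "dz": 0, "wx": 0, "wy": 0, "wz": 0, "grip": 0}
    - {"dx": -0.016, "dy": 0, "dz": 0, "wx": 0, "wy": 0, "wz": 0, "grip": 0}
    - {"dx": -0.024, "dy": 0, "dz": 0, "wx": 0, "wy": 0, "wz": 0, "grip": 0}
    - {"dx": -0.032, "dy": 0, "dz": 0, "wx": 0, "wy": 0, "wz": 0, "grip": 0}
    - {"dx": -0.04, "dy": 0, "dz": 0, "wx": 0, "wy": 0, "wz": 0, "grip": 0}
    - {"dx": -0.048, "dy": 0, "dz": 0, "wx": 0, "wy": 0, "wz": 0, "grip": 0}
    - {"dx": -0.055, "dy": 0, "dz": 0, "wx": 0, "wy": 0, "wz": 0, "grip": 0}
    - {"dx": -0.061, "dy": 0, "dz": 0, "wx": 0, "wy": 0, "wz": 0, "grip": 0}
    - {"dx": -0.065, "dy": 0, "dz": 0, "wx": 0, "wy": 0, "wz": 0, "grip": 0}
    - {"dx": -0.065, "dy": 0, "dz": 0, "wx": 0, "wy": 0, "wz": 0, "grip": 0}

```text
clock: 6.85
tool_pos: [0.5849, -0.0753, 0.0523]
orientation: [-0.039, 0.999, -0.001, -0.005]
force: [-18.4, -1.4, 22.7]
gripper_width: 0.0256
```

Run:
```python
from h import *
s=snap('top','top5')
plan([.5867,-.0759,.052],184.4)
cv2.imwrite('pics/c10.png',cv2.resize(s['image'][150:310,210:370,::-1],None,fx=3.7,fy=3.7,interpolation=cv2.INTER_CUBIC))
s=snap('scene','scene5')
cv2.imwrite('pics/c11.png',cv2.resize(s['image'][105:235,145:295,::-1],None,fx=4.5,fy=4.5,interpolation=cv2.INTER_CUBIC))
```

```text
pos [ 0.5849 -0.0753  0.0523] yaw -175.58 q [-0.251  0.594 -0.308  0.679 -0.004 -0.328] t 6.9 F [-19.7  -1.1  22.6] w 0.0261
shift [-0.0058 -0.0025  0.0011] turn [-0.0002 -0.0034  0.0001]
```

View pics/c10.png

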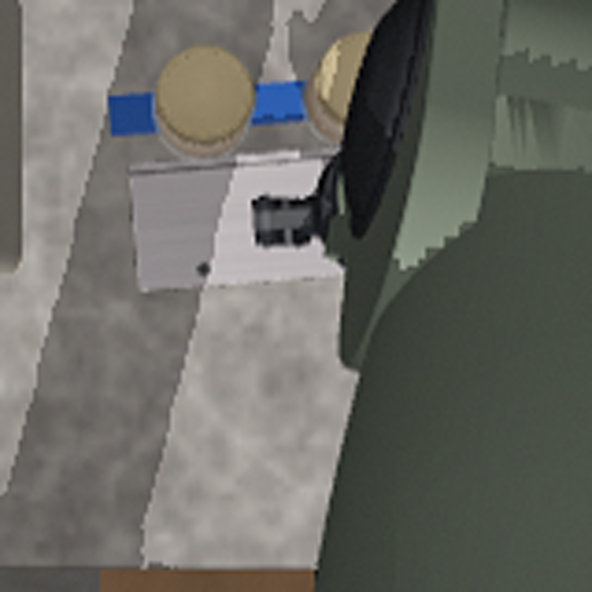

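View pics/c11.png

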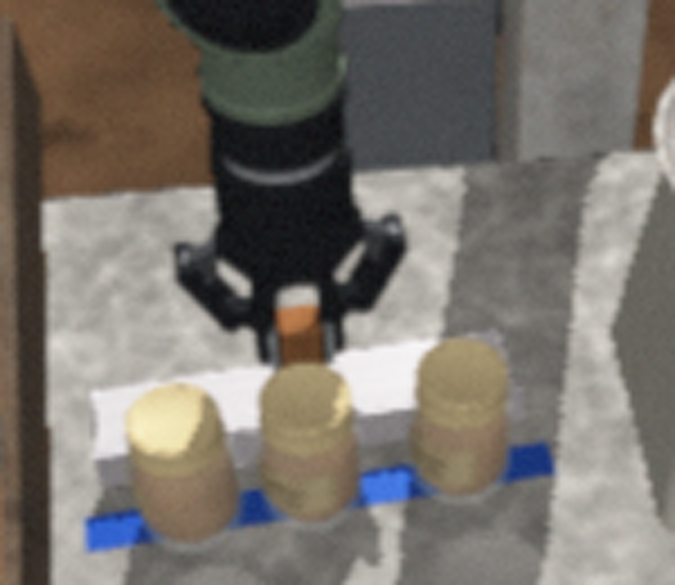

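Run:
```python
from m import *
s=dict(np.load('pics/top5.npz'));t=dict(np.load('pics/scene5.npz'))
a=np.radians(4.4); ux=np.array([np.cos(a),np.sin(a)]);uy=np.array([-ux[1],ux[0]])
def f(s,px,z,T):
    w=ray(s,px,z)[0,:2]; return w.round(4),((w-T)@ux).round(4),((w-T)@uy).round(4)
print(f(s,np.array([205,95])/3.7+[210,150],.092,[.662,-.0708]))
for p in([130,164],[300,150]): print(f(s,np.array(p)/3.7+[210,150],.03,[.662,-.0708]))
for p in([462,372],[307,397],[175,420]): print(f(t,np.array(p)/4.5+[145,105],.092,[.6606,-.0693]))
for p in([460,493],[312,520],[190,540]): print('far base',f(t,np.array(p)/4.5+[145,105],0,[.6606,-.0693]))
```

```text
(array([0.6512, 0.012 ]), np.float64(-0.0044), np.float64(0.0834))
(array([0.6187, 0.0544]), np.float64(-0.0335), np.float64(0.1282))
(array([ 0.6267, -0.0451]), np.float64(-0.0332), np.float64(0.0283))
(array([0.6547, 0.016 ]), np.float64(0.0007), np.float64(0.0855))
(array([ 0.662 , -0.0715]), np.float64(0.0012), np.float64(-0.0023))
(array([ 0.6692, -0.144 ]), np.float64(0.0028), np.float64(-0.0751))
far base (array([0.671 , 0.0132]), np.float64(0.0167), np.float64(0.0814))
far base (array([ 0.6793, -0.0759]), np.float64(0.0181), np.float64(-0.008))
far base (array([ 0.6844, -0.1472]), np.float64(0.0177), np.float64(-0.0795))
```

Emit:
jog_arm:
  moves:
    - {"dx": 0.01, "dy": 0, "dz": 0, "wx": 0, "wy": 0, "wz": 0, "grip": 0}
    - {"dx": 0.03, "dy": 0, "dz": 0, "wx": 0, "wy": 0, "wz": 0, "grip": 0}
    - {"dx": 0.07, "dy": 0, "dz": 0, "wx": 0, "wy": 0, "wz": 0, "grip": 0}
    - {"dx": 0.12, "dy": 0, "dz": 0, "wx": 0, "wy": 0, "wz": 0, "grip": 0}
    - {"dx": 0.17, "dy": 0, "dz": 0, "wx": 0, "wy": 0, "wz": 0, "grip": 0}
    - {"dx": 0.22, "dy": 0, "dz": 0, "wx": 0, "wy": 0, "wz": 0, "grip": 0}
    - {"dx": 0.27, "dy": 0, "dz": 0, "wx": 0, "wy": 0, "wz": 0, "grip": 0}
    - {"dx": 0.32, "dy": 0, "dz": 0, "wx": 0, "wy": 0, "wz": 0, "grip": 0}
    - {"dx": 0.37, "dy": 0, "dz": 0, "wx": 0, "wy": 0, "wz": 0, "grip": 0}
    - {"dx": 0.41, "dy": 0, "dz": 0, "wx": 0, "wy": 0, "wz": 0, "grip": 0}
    - {"dx": 0.43, "dy": 0, "dz": 0, "wx": 0, "wy": 0, "wz": 0, "grip": 0}
    - {"dx": 0.43, "dy": 0, "dz": 0, "wx": 0, "wy": 0, "wz": 0, "grip": 0}

```text
clock: 8.15
tool_pos: [0.4627, -0.0857, 0.052]
orientation: [-0.039, 0.999, -0.001, 0.001]
force: [1.0, 0.4, 6.8]
gripper_width: 0.0259
```

Run:
```python
from h import *
s=snap('top','top6')
plan([.5867,-.0759,.052],184.4)
cv2.imwrite('pics/c12.png',cv2.resize(s['image'][150:310,210:370,::-1],None,fx=3.7,fy=3.7,interpolation=cv2.INTER_CUBIC))
s=snap('scene','scene6')
cv2.imwrite('pics/c13.png',cv2.resize(s['image'][105:235,145:295,::-1],None,fx=4.5,fy=4.5,interpolation=cv2.INTER_CUBIC))
```

```text
pos [ 0.4627 -0.0857  0.052 ] yaw -175.53 q [-0.34   0.418 -0.642  0.509 -0.001 -0.418] t 8.2 F [ 1.  -0.4  9. ] w 0.0256
shift [-4.145e-01  3.000e-04  4.000e-04] turn [-0.0004  0.0005  0.0004]
```

View pics/c12.png

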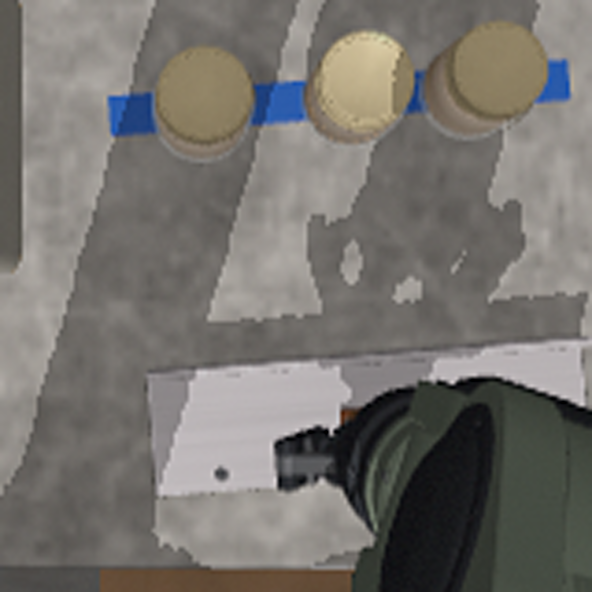

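View pics/c13.png

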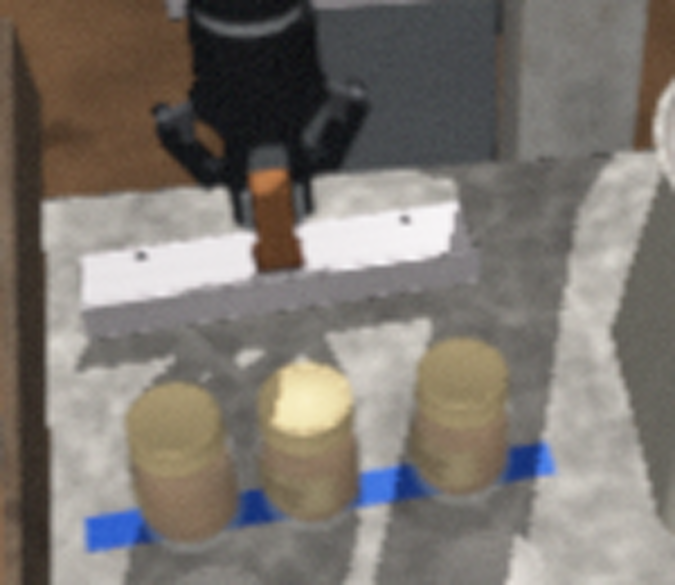

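Run:
```python
from m import *
s=dict(np.load('pics/top6.npz'));t=dict(np.load('pics/scene6.npz'))
a=np.radians(4.4); ux=np.array([np.cos(a),np.sin(a)]);uy=np.array([-ux[1],ux[0]])
def f(s,px,z,T):
    w=ray(s,px,z)[0,:2]; return w.round(4),((w-T)@ux).round(4),((w-T)@uy).round(4)
for p in([204,94],[366,80],[501,70]): print('top lid',f(s,np.array(p)/3.7+[210,150],.092,[.662,-.0708]))
for p in([202,161],[357,144],[466,139]): print('top near base',f(s,np.array(p)/3.7+[210,150],0,[.662,-.0708]))
for p in([462,371],[312,399],[174,415]): print('scene lid',f(t,np.array(p)/4.5+[145,105],.092,[.6606,-.0693]))
for p in([463,495],[315,520],[190,541]): print('scene far base',f(t,np.array(p)/4.5+[145,105],0,[.6606,-.0693]))
t0=dict(np.load('pics/scene0.npz'));
for p in([435,371],[290,430],[147,420]): print('scene0 far base',f(t0,np.array(p)/5+[155,125],0,[.6606,-.0693]))
# lid masks
h=cv2.cvtColor(s['image'],cv2.COLOR_RGB2HSV)
m=cv2.inRange(h,(15,60,85),(30,255,255)); m[:150]=0;m[200:]=0;m[:,:240]=0;m[:,365:]=0
for c,st,k in comps(m): 
    cn=max(cv2.findContours(k.astype(np.uint8),0,1)[0],key=len); e=cv2.minEnclosingCircle(cn); print(c,st,e,f(s,e[0],.092,[.662,-.0708]))
```

```text
top lid (array([0.6517, 0.0125]), np.float64(-0.0039), np.float64(0.0839))
top lid (array([ 0.6591, -0.0756]), np.float64(-0.0033), np.float64(-0.0046))
top lid (array([ 0.6643, -0.1489]), np.float64(-0.0037), np.float64(-0.0781))
top near base (array([0.6229, 0.0115]), np.float64(-0.0326), np.float64(0.0851))
top near base (array([ 0.633 , -0.0824]), np.float64(-0.0298), np.float64(-0.0094))
top near base (array([ 0.6359, -0.1483]), np.float64(-0.032), np.float64(-0.0753))
scene lid (array([0.654 , 0.0161]), np.float64(-0.0001), np.float64(0.0857))
scene lid (array([ 0.6637, -0.0689]), np.float64(0.0032), np.float64(0.0002))
scene lid (array([ 0.6656, -0.1444]), np.float64(-0.0008), np.float64(-0.0753))
scene far base (array([0.6727, 0.0148]), np.float64(0.0185), np.float64(0.0829))
scene far base (array([ 0.6795, -0.0741]), np.float64(0.0185), np.float64(-0.0063))
scene far base (array([ 0.6851, -0.1472]), np.float64(0.0184), np.float64(-0.0795))
scene0 far base (array([0.6165, 0.0056]), np.float64(-0.0382), np.float64(0.0781))
scene0 far base (array([ 0.6473, -0.0772]), np.float64(-0.0139), np.float64(-0.0069))
scene0 far base (array([ 0.6306, -0.1536]), np.float64(-0.0364), np.float64(-0.0818))
[342.59967846 168.93890675] [325 156  33  27 622] ((341.0, 170.5), 16.919023513793945) (array([ 0.6611, -0.14  ]), np.float64(-0.0062), np.float64(-0.069))
[307.43598616 172.0899654 ] [293 158  29  29 578] ((306.0, 172.0), 15.620599746704102) (array([ 0.6583, -0.0698]), np.float64(-0.0036), np.float64(0.0013))
[264.72064057 175.47330961] [252 162  27  27 562] ((264.79052734375, 175.5270233154297), 13.55021858215332) (array([0.6515, 0.0132]), np.float64(-0.004), np.float64(0.0846))
```

All estimates put the jar centres 0 to 4 mm short of the strip's centre line, against a tolerance of 12 mm. I'll release the handle and lift clear.

Emit:
jog_arm:
  moves:
    - {"dx": 0, "dy": 0, "dz": 0, "wx": 0, "wy": 0, "wz": 0, "grip": 0.5}
    - {"dx": 0, "dy": 0, "dz": 0, "wx": 0, "wy": 0, "wz": 0, "grip": 1}
    - {"dx": 0, "dy": 0, "dz": 0, "wx": 0, "wy": 0, "wz": 0, "grip": 1}
    - {"dx": 0, "dy": 0, "dz": 0, "wx": 0, "wy": 0, "wz": 0, "grip": 1}
    - {"dx": 0, "dy": 0, "dz": 0, "wx": 0, "wy": 0, "wz": 0, "grip": 1}
    - {"dx": 0, "dy": 0, "dz": -0.05, "wx": 0, "wy": 0, "wz": 0, "grip": 1}
    - {"dx": 0, "dy": 0, "dz": -0.15, "wx": 0, "wy": 0, "wz": 0, "grip": 1}
    - {"dx": 0, "dy": 0, "dz": -0.25, "wx": 0, "wy": 0, "wz": 0, "grip": 1}
    - {"dx": 0, "dy": 0, "dz": -0.35, "wx": 0, "wy": 0, "wz": 0, "grip": 1}
    - {"dx": 0, "dy": 0, "dz": -0.4, "wx": 0, "wy": 0, "wz": 0, "grip": 1}
    - {"dx": 0, "dy": 0, "dz": -0.4, "wx": 0, "wy": 0, "wz": 0, "grip": 1}

```text
clock: 9.35
tool_pos: [0.4638, -0.0857, 0.1733]
orientation: [-0.039, 0.999, -0.001, 0.002]
force: [1.0, -0.6, -0.5]
gripper_width: 0.0852
```

Run:
```python
from h import *
s=snap('top','top7'); plan([.46,-.08,.17],184.4)
t=snap('scene','scene7')
cv2.imwrite('pics/c14.png',np.hstack([cv2.resize(x['image'][r[0]:r[0]+160,r[1]:r[1]+160,::-1],None,fx=2.5,fy=2.5,interpolation=cv2.INTER_CUBIC) for x,r in((s,(150,210)),(t,(90,140)))]))
```

```text
pos [ 0.4628 -0.0853  0.1718] yaw -175.5 q [-0.339  0.248 -0.506  0.815 -0.    -0.418] t 9.4 F [ 0.4  0.1 -0.9] w 0.0855
shift [0.0081 0.0185 0.0059] turn [-0.0003  0.0006  0.0006]
```

View pics/c14.png

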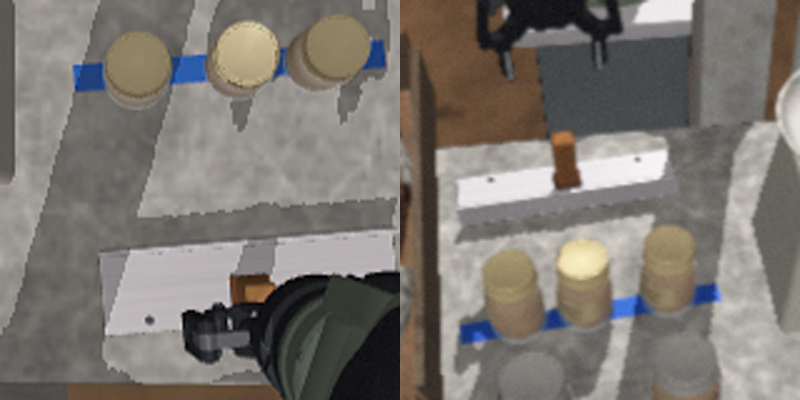

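View pics/top7.png

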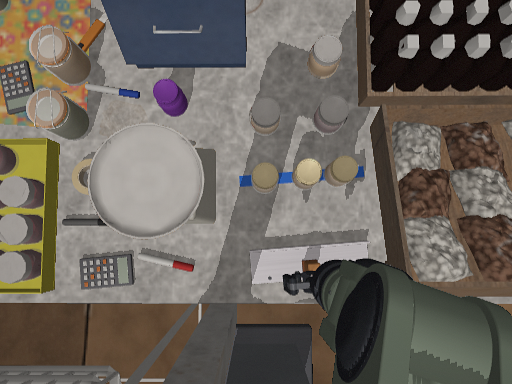

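The three jars stand on the strip at about (264,177), (307,172) and (343,169) in the top view. The straightedge lies flat and clear of them, the gripper is free, and the silver jars haven't moved. I'm handing in.

```bash
python3 -c "
from h import *
print(hand_in())"
```

```text
the job is handed in; nothing more can be done
None
```

The three cream-lidded jars now stand in a row on the blue strip, and I handed the job in at about 9.5 s; no verdict was reported. I took the straightedge by its handle at 40 N, lined it up with the strip and pushed all three jars onto it. Then I drew it back about 120 mm, let go and lifted the gripper clear.

**Jar positions:** the two cameras disagreed by up to about 6 mm, but all readings are within the 12 mm tolerance.

| Source | Jar centre relative to the strip's centre line |
|---|---|
| Top view, lids | 3–4 mm short |
| Top view, near side of bases | 0–3 mm short |
| Scene view, lids | 1 mm short to 3 mm past |
| Tool position | about 3 mm short |

An automatic lid outline put the right jar 6 mm short, but that outline had also picked up the jar's side. Along the strip the jars are at about +84, -3 and -77 mm, so all are within its length. I took these measurements just before releasing the handle. The pictures after release, checked by eye only, show the row unchanged.

**Other checks:** after release, the pictures show the jars upright, the straightedge flat and well clear of them, and the silver-lidded jars in their original places. The gripper touched none of the cream-lidded jars in any picture. I read the wrist force only between moves, and the highest was about 30 N, during the push.

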